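# Set the tall tin under the display light and switch it on

## Task

Push the tall slim silver freshener tin gently along the counter, low on its body so that it slides upright and is never lifted or tipped, through the open side of the low steel bay until it stands in the middle, right under the display lamp. Then press the raised end of the beige rocker switch fully down to turn the lamp on, and leave the other things on the counter where they are.

Things in the scene. Friction and masses are not known exactly. Their poses are not given: they have to be found in the camera images.
- tin: tall slim silver freshener tin, free-standing: upright cylinder 50 mm in diameter up to 150 mm, then a shoulder and a 32 mm wide white cap up to 190 mm; 0.2 to 0.4 kg. Origin: centre of its underside, z up. Pushed within 30 mm of the counter it slides; pushed at mid-height it tips. A gripper body overhanging upright fingertips would meet it high up: lean the fingers forwards into the push
- display: display bay, fixed: low U-shaped steel kerb 12 mm high, 8 mm thick, on bare granite, 110 mm wide inside (along its x), open on its -y side; inner face of the back kerb at y = +55 mm, side kerbs from y = -27 to +63 mm. Origin: middle of the bay at counter height, straight under the lamp; z up
- lamp (a point): underside of the fixed display lamp's shade, 248 mm over the middle of the bay; axes as the bay's. Shade 60 mm across, 36 mm high; a 12 mm thick arm at its top (up to 296 mm above the counter) runs to a 12 mm post standing at x = +50, y = +95 mm from here, its foot 60 mm across
- rocker (a joint): angle of the switch's rocker: 0 = off, 0.30 rad = fully on (stop). It stays where it is left; about 2.5 N at the pad moves it
- rocker_pad (a point): the point to press straight down, on top of the raised end of the rocker, 32 mm above the counter when off, sinking some 6 mm to on. The rocker is a flat beige paddle 64 x 38 mm on a fixed beige housing 94 x 58 mm, 18 mm high. The raised end's edge is 11 mm off in this point's +x direction, the pivot 20 mm off in -x
- paperweight: amber resin dome paperweight, 60 mm across, 33 mm high; to be left alone. Origin: centre of its underside
- dash_clip: teal plastic dash clip, a small flat C-shape 50 x 22 mm, 18 mm high; to be left alone. Origin: centre of its underside
- hitch_pin: steel hitch pin lying flat, bar 14 mm thick, about 130 mm long with a bent end; to be left alone. Origin: underside, by the middle of the straight part
- wax_tin: squat round dark tin, 80 mm across, 26 mm high; to be left alone. Origin: centre of its underside
- mug: white mug, 80 mm across, 92 mm high; to be left alone. Origin: centre of its underside
- short_bottle: short grey bottle, 48 mm across, 110 mm high; to be left alone. Origin: centre of its underside
Mind the look-alikes: they are no part of the job. There is more than one size of the tin; the one meant has the size given above.

How it is judged:
On the way, in this order (a step that is already met when the one before it is completed fails the run):
1. the tin stands still in the middle of the bay (horizontal distance between tin and display below 0.025 m and angle between tin's own z axis and vertical below 0.06 rad and linear speed of tin below 0.02 m/s), for 0.3 s.
2. the rocker is pressed fully on (value of joint rocker above 0.26 rad), for 0.2 s.
At the end, for the whole second after the job is handed in: The tin stands upright and still on the counter with its axis within 25 mm of the middle of the bay, and the rocker is at 0.26 rad or more (fully on is 0.30) (all of step 1 and height (world z) of tin below 0.005 m and value of joint rocker above 0.26 rad); the robot touches nothing.
It fails at once if the tin is lifted off the counter (more than 8 mm) (height (world z) of tin above 0.008 m).
It fails at once if the tin leans more than 0.2 rad or falls (angle between tin's own z axis and vertical above 0.2 rad).
It fails at once if the tin is squeezed, struck or jammed with more than 20 N (contact force between the fingers and tin above 20 N).
It fails at once if the switch is turned on before the tin stands in the bay (value of joint rocker above 0.26 rad and horizontal distance between tin and display above 0.03 m).
It fails at once if another thing on the counter is displaced by more than 20 mm (distance of any of paperweight, dash_clip, hitch_pin, wax_tin, mug, short_bottle from where it was at the start of the episode above 0.02 m).
It also fails if it takes over 67 s, if anything falls off the work surface, if the arm or the gripper's body presses on something with over 40 N, if the wrist force passes 120 N, or if a joint passes its speed limit or range.

## Robot

A 6-joint arm with a two-finger parallel gripper is mounted at the origin on the work surface. World frame = base frame: x ahead of the robot, y to its left, z up, the work surface at z = 0. Lengths are in m, angles in rad, forces in N, time in s.
With the tool pointing down it reaches from about 0.425 to 0.925 m from the base axis. Payload 12.5 kg.
Tool frame: the origin (TCP) lies on the centre line of the jaws, within the pads' length; the fingertips stand 19 mm ahead of it and the grasp point (between the pads) is the TCP; z points along the fingers, y is the line along which they close (so a half turn about z gives the same grasp; the last joint's range is limited). The gripper opens to 85 mm and grips with 20 to 120 N. Pads are 22 mm wide; open, the fingers measure 114 mm over their backs; the gripper's body (76 mm by 85 mm) begins 54 mm behind the grasp point. The pads swing forward as they close: fully open they stand 13 mm farther back than shut.
Start: joints at [-1.308, 0.491, 1.559, -0, 1.092, -0.106], TCP at [0.225, -0.583, 0.25] pointing down, gripper open.
Joint ranges: [-3.1, 3.1], [-0.84, 2.19], [0.05, 2.79], [-1.13, 4.28], [0.06, 2.93], [-2.69, 2.69]. Speed limits (rad/s): [2.22, 2.22, 2.79, 3.14, 3.14, 3.14].

## Interface

Orientations are given as a unit quaternion [w, x, y, z].
In Python, from cell import robot, solver, telemetry, cams, spotter gives the robot as it stands. The module is installed in compiled form; this text tells all that it offers. Calls block until the motion is done:
- robot.move_to(position, orientation): joint-space move of the TCP to a pose.
- robot.servo_line(position, feed=0.15, ori=None): straight line of the TCP; ori=None keeps the orientation; feed is the mean speed in m/s.
- robot.move_j(angles): joint-space move.
- robot.move_gripper(opening, force=None): finger opening in m; force is the grip in N (None keeps the last); returns when the fingers have stopped.
- robot.wait(seconds).
- solver.inverse_kinematics(position, orientation): joint angles nearest the present ones, or None.
- telemetry.state(): the state.
- cams.grab_frame(name): name is "side" or "top"; returns the picture (400x640x3 uint8, red, green, blue); there is no depth.
- cams.calibration(name): a dict with "camera_matrix" (3x3 intrinsics, pixels), "cam_to_world" (4x4, takes a point from camera to world coordinates). Camera axes: x right, y up, looking along -z (the intrinsics and any distortion apply to the point x, -y, -z); pixel columns grow to the right and rows downward; lengths in m; the calibration is good to about 2 mm. A picture is of the moment at which its call begins. calibration takes no time and is no camera call.
A pose or a line that the arm cannot do raises robot.IKError and nothing moves.
- robot.close_job(): hands the job in; it is judged then, once.
Trained networks look in the newest picture that a camera, given by its name, has taken for a name from the list of things; names that differ only in an ending like _2 or _b are one class to them, and where a whole thing is asked for, a point or a joint stands for the part that bears it (a point fixed in the world has none). Each returns a list of dicts, best first, with "p" (0 to 1); they miss things now and then, are a little off and sometimes report something else, mostly with a low value. They report only what shows in the picture. A call takes as long as a camera call. They do not tell look-alikes from the thing itself.
- spotter.search_frame(camera, target): "point" ([row, column] in pixels, amid what is visible of it).
The state is a dict: "t": time; "joint_pos": joint angles; "dq": joint speeds; "joint_efforts": joint torques, N m; "ee_pos": TCP position; "ee_rot": TCP orientation; "wrist_force": force on the tool from outside, world axes, zero at the start; "torque": the same for the moment, N m; "opening": finger opening in m; "gripper_force": force on a finger pad.
Only numpy, scipy, OpenCV 4.12 (cv2) and the standard library are available. Lean on these libraries where they do the work, as an engineer would, in place of code of your own. Each camera call takes 0.05 s, during which the arm holds its last target. There are 200 camera calls.

## Working session

There is one attempt and no reset: what is moved stays moved. The work goes in short steps, each a Python script; the robot and the scene stay as the last script left them, time stands still between calls to the robot, and variables do not carry over. Pictures are saved under pics/ and viewed, at most 10 in all, crops included, and the job is handed in when it is done.

```bash
mkdir -p pics; cat > h.py <<'E'
import numpy as np, cv2
from cell import robot, solver, telemetry, cams, spotter
def ray(cam,rc):
    c=cams.calibration(cam);K=np.array(c["camera_matrix"]);T=np.array(c["cam_to_world"])
    d=np.linalg.inv(K)@[rc[1],rc[0],1]; d=np.array([d[0],-d[1],-d[2]])
    return T[:3,3],T[:3,:3]@d
def at(cam,rc,z):
    o,d=ray(cam,rc); return o+d*(z-o[2])/d[2]
def px(cam,p):
    c=cams.calibration(cam);K=np.array(c["camera_matrix"]);T=np.array(c["cam_to_world"])
    q=T[:3,:3].T@(np.array(p)-T[:3,3]); q=K@[q[0],-q[1],-q[2]]; return (q[:2]/q[2])[::-1]
E
python3 - <<'E'
from h import *
np.set_printoptions(precision=3,suppress=True)
for c in("top","side"):
    im=cams.grab_frame(c); cv2.imwrite(f"pics/{c}0.png",im[:,:,::-1])
    k=cams.calibration(c); print(c,k)
    for n in("tin","display","rocker_pad","paperweight","dash_clip","hitch_pin","wax_tin","mug","short_bottle"):
        for r in spotter.search_frame(c,n)[:3]: print(n,np.round(r["point"]),round(r["p"],2),at(c,r["point"],0.0),at(c,r["point"],0.1)[:2])
E
```

```text
top {'camera_matrix': array([[510.834,   0.   , 318.024],
       [  0.   , 510.834, 199.839],
       [  0.   ,   0.   ,   1.   ]]), 'cam_to_world': array([[-0.022,  0.998, -0.057,  0.513],
       [-1.   , -0.023, -0.018,  0.096],
       [-0.02 ,  0.057,  0.998,  1.162],
       [ 0.   ,  0.   ,  0.   ,  1.   ]])}
tin [206. 458.] 0.85 [ 0.559 -0.201  0.   ] [ 0.555 -0.175]
tin [245. 457.] 0.7 [ 0.471 -0.194  0.   ] [ 0.475 -0.169]
tin [169. 452.] 0.59 [ 0.642 -0.19   0.   ] [ 0.631 -0.165]
display [204. 314.] 0.68 [0.571 0.127 0.   ] [0.566 0.124]
rocker_pad [213. 235.] 0.84 [0.553 0.307 0.   ] [0.55  0.288]
paperweight [295. 289.] 0.7 [0.366 0.188 0.   ] [0.379 0.18 ]
paperweight [210. 234.] 0.33 [0.559 0.309 0.   ] [0.555 0.29 ]
dash_clip [284. 361.] 0.47 [0.387 0.025 0.   ] [0.398 0.031]
hitch_pin [121. 261.] 0.22 [0.764 0.245 0.   ] [0.743 0.232]
hitch_pin [114. 398.] 0.18 [ 0.773 -0.07   0.   ] [ 0.751 -0.056]
wax_tin [113. 399.] 0.72 [ 0.775 -0.072  0.   ] [ 0.753 -0.058]
mug [111. 320.] 0.83 [0.784 0.109 0.   ] [0.76  0.108]
short_bottle [121. 261.] 0.77 [0.764 0.245 0.   ] [0.7
[... 477 characters left out ...]
285  0.   ] [ 0.607 -0.125]
display [229. 303.] 0.61 [0.679 0.049 0.   ] [0.601 0.161]
rocker_pad [243. 232.] 0.67 [0.799 0.196 0.   ] [0.704 0.287]
rocker_pad [304. 282.] 0.59 [0.564 0.299 0.   ] [0.503 0.375]
paperweight [306. 392.] 0.84 [0.359 0.179 0.   ] [0.327 0.273]
paperweight [299. 283.] 0.42 [ 0.571  0.287 -0.   ] [0.509 0.365]
dash_clip [260. 407.] 0.73 [0.39 0.02 0.  ] [0.354 0.136]
hitch_pin [305. 227.] 0.65 [0.663 0.365 0.   ] [0.588 0.432]
hitch_pin [240. 233.] 0.38 [0.804 0.188 0.   ] [0.708 0.28 ]
wax_tin [195. 295.] 0.59 [ 0.796 -0.084  0.   ] [0.701 0.047]
mug [213. 260.] 0.97 [0.822 0.052 0.   ] [0.724 0.163]
short_bottle [240. 231.] 0.62 [0.808 0.189 0.   ] [0.712 0.281]
```

View pics/top0.png

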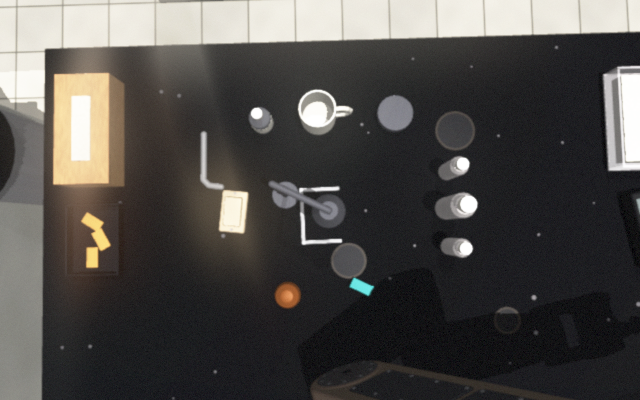

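View pics/side0.png

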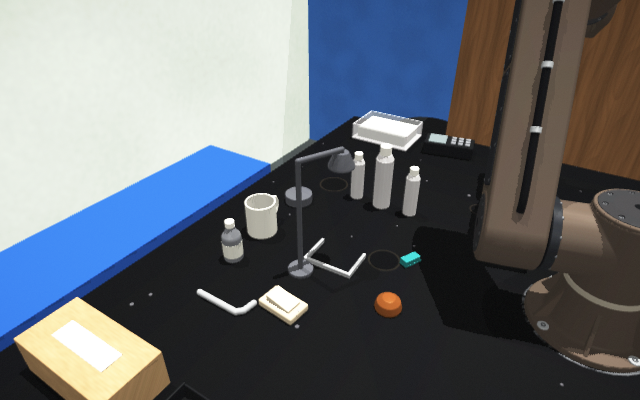

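The top view shows three silver tins at (165,458), (205,463) and (247,461). The middle one is visibly larger. The bay, at about rows 188-243 and cols 302-341, opens to the right (-y). The rocker is at (212,233). Next I'll refine these positions.

```bash
python3 - <<'E'
from h import *
np.set_printoptions(precision=3,suppress=True)
t=cv2.imread("pics/top0.png"); s=cv2.imread("pics/side0.png")
a=cv2.resize(t[180:250,210:350],None,fx=5.5,fy=5.5,interpolation=cv2.INTER_CUBIC)
b=cv2.resize(s[135:335,220:430],None,fx=2.8,fy=2.8,interpolation=cv2.INTER_CUBIC)
cv2.imwrite("pics/a.png",a);cv2.imwrite("pics/b.png",b)
g=cv2.cvtColor(t,cv2.COLOR_BGR2GRAY)
def blobs(r0,r1,c0,c1,th):
    n,l,st,ce=cv2.connectedComponentsWithStats((g[r0:r1,c0:c1]>th).astype(np.uint8))
    return [(ce[i][::-1]+[r0,c0],st[i]) for i in range(1,n) if st[i][4]>15]
for c,st in blobs(150,260,430,480,205): print("cap",c,st, at("top",c,.19)[:2],at("top",c,.15)[:2])
m=np.zeros_like(g);m[183:248,297:346]=g[183:248,297:346]>150
p=cv2.findNonZero(m); r=cv2.minAreaRect(p); print("bay rect",r)
for q in cv2.boxPoints(r): print(q,at("top",q[::-1],.012)[:2])
m=np.zeros_like(g);m[185:240,215:252]=g[185:240,215:252]>120
r=cv2.minAreaRect(cv2.findNonZero(m)); print("rocker",r)
for q in cv2.boxPoints(r): print(q,at("top",q[::-1],.018)[:2])
# predicted side pixels for tin hypothesis
for x,y in ((.556,-.17),):
  for z in(0,.15,.19): print(z,px("side",(x,y,z)),px("top",(x,y,z)))
E
```

```text
cap [163.767 462.512] [ 27   8  12  14 129] [ 0.631 -0.163] [ 0.636 -0.174]
cap [204.645 467.73 ] [ 27  45  20  20 259] [ 0.553 -0.17 ] [ 0.555 -0.181]
cap [248.101 465.381] [ 30  91  12  15 139] [ 0.471 -0.162] [ 0.469 -0.173]
bay rect ((319.794189453125, 215.0897979736328), (56.29051208496094, 39.839595794677734), 86.98721313476562)
[298.423 188.03 ] [0.606 0.161]
[338.207 185.936] [0.609 0.071]
[341.166 242.149] [0.482 0.067]
[301.381 244.243] [0.48  0.156]
rocker ((233.23260498046875, 209.19215393066406), (51.62355422973633, 32.28249740600586), 84.5596694946289)
[214.717 185.027] [0.617 0.349]
[246.854 181.966] [0.622 0.276]
[251.748 233.357] [0.506 0.267]
[219.611 236.418] [0.501 0.339]
0 [204.525 379.097] [207.247 444.886]
0.15 [158.832 383.199] [204.044 462.234]
0.19 [145.61  384.386] [203.022 467.767]
```

View pics/a.png

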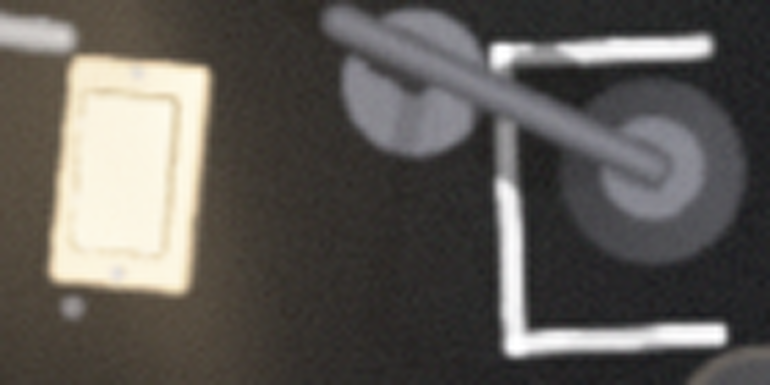

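View pics/b.png

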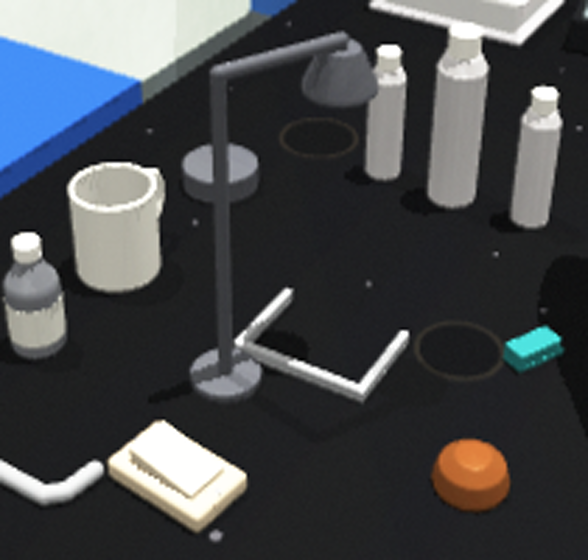

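The middle tin is confirmed: the predicted 190 mm silhouette matches the side view, while its neighbours are smaller. The bay centre is about (0.545, 0.095). Next I'll zoom in on the rocker's raised end and check IK along the push.

```bash
cat >> h.py <<'E'
from scipy.spatial.transform import Rotation as R
def pose(tip,d,tilt):  # fingertip point, push dir, lean; tool y horizontal
    d=np.array([d[0],d[1],0.]);d/=np.linalg.norm(d)
    z=d*np.sin(tilt)-np.array([0,0,np.cos(tilt)])
    best=[]
    for sg in(1,-1):
        y=sg*np.cross([0,0,1.],d); x=np.cross(y,z)
        q=R.from_matrix(np.c_[x,y,z]).as_quat(); q=[q[3],*q[:3]]
        best.append((np.array(tip)-.019*z,q))
    return best
E
python3 - <<'E'
from h import *
np.set_printoptions(precision=2,suppress=True)
s=cv2.imread("pics/side0.png")
cv2.imwrite("pics/r.png",cv2.resize(s[280:328,252:314],None,fx=9,fy=9,interpolation=cv2.INTER_CUBIC))
print("lamp",at("top",[210.5,328],.284))
tin=np.array([.554,-.170]);bay=np.array([.545,.0955]);d=(bay-tin)/np.linalg.norm(bay-tin)
for tilt in(.6,.8,1.0):
  for k in(0,1):
    print(tilt,k,[solver.inverse_kinematics(*[p for p in pose([*(tin+d*a),z],d,tilt)[k]]) for a,z in((-.1,.18),(-.1,.012),(0.,.012),(.1,.012),(.25,.012))])
E
```

```text
lamp [0.54 0.1  0.28]
0.6 0 [array([-0.73,  0.69,  1.45,  0.42,  1.45,  2.23]), array([-0.73,  0.9 ,  1.53,  0.45,  1.19,  2.1 ]), array([-0.61,  0.85,  1.69,  0.54,  1.06,  2.12]), array([-0.48,  0.81,  1.81,  0.65,  0.95,  2.13]), array([-0.24,  0.78,  1.92,  0.84,  0.82,  2.17])]
0.6 1 [array([-0.73,  0.69,  1.45,  0.42,  1.45, -0.91]), array([-0.73,  0.9 ,  1.53,  0.45,  1.19, -1.04]), array([-0.61,  0.85,  1.69,  0.54,  1.06, -1.03]), array([-0.48,  0.81,  1.81,  0.65,  0.95, -1.01]), array([-0.24,  0.78,  1.92,  0.84,  0.82, -0.97])]
0.8 0 [array([-0.77,  0.76,  1.41,  0.52,  1.61,  2.19]), array([-0.77,  0.97,  1.46,  0.53,  1.38,  2.05]), array([-0.66,  0.91,  1.63,  0.62,  1.24,  2.04]), array([-0.53,  0.88,  1.77,  0.73,  1.13,  2.03]), array([-0.3 ,  0.85,  1.9 ,  0.95,  0.99,  2.02])]
0.8 1 [array([-0.77,  0.76,  1.41,  0.52,  1.61, -0.96]), array([-0.77,  0.97,  1.46,  0.53,  1.38, -1.09]), array([-0.66,  0.91,  1.63,  0.62,  1.24, -1.1 ]), array([-0.53,  0.88,  1.77,  0.73,  1.13, -1.11]), array([-0.3 ,  0.85,  1.9 ,  0.95,  0.99, -1.12])]
1.0 0 [array([-0.8 ,  0.83,  1.37,  0.62,  1.76,  2.16]), array([-0.8 ,  1.05,  1.39,  0.6 ,  1.56,  2.02]), array([-0.7 ,  0.99,  1.58,  0.69,  1.42,  1.99]), array([-0.58,  0.95,  1.73,  0.8 ,  1.3 ,  1.96]), array([-0.36,  0.92,  1.88,  1.02,  1.16,  1.92])]
1.0 1 [array([-0.8 ,  0.83,  1.37,  0.62,  1.76, -0.98]), array([-0.8 ,  1.05,  1.39,  0.6 ,  1.56, -1.12]), array([-0.7 ,  0.99,  1.58,  0.69,  1.42, -1.15]), array([-0.58,  0.95,  1.73,  0.8 ,  1.3 , -1.18]), array([-0.36,  0.92,  1.88,  1.02,  1.16, -1.22])]
```

View pics/r.png

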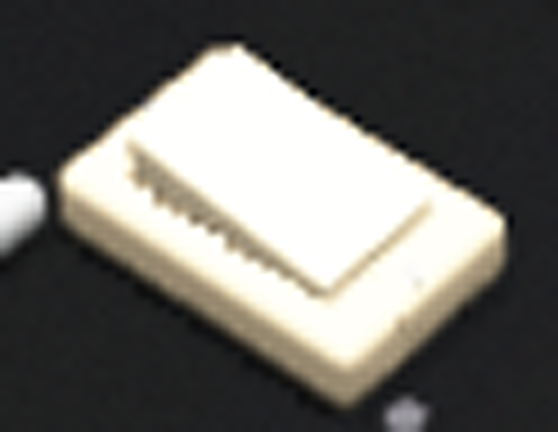

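The wedge gap is thick at the upper-left end, so the raised end of the rocker is the world +x end. I'll move behind the tin now and make the first part of the push.

```bash
python3 - <<'E'
from h import *
np.set_printoptions(precision=4,suppress=True)
tin=np.array([.554,-.170]);bay=np.array([.545,.0955]);d=(bay-tin)/np.linalg.norm(bay-tin)
P=lambda c,z:pose([*c,z],d,.8)[1]
robot.move_to(*P(tin-d*.085,.15)); robot.move_gripper(.03)
robot.servo_line(P(tin-d*.085,.013)[0],feed=.15)
f0=telemetry.state()["wrist_force"]
robot.servo_line(P(tin-d*.0,.013)[0],feed=.04)
s=telemetry.state();print(s["t"],s["ee_pos"],f0,s["wrist_force"],s["opening"])
out=[]
for c in("top","side"):
    im=cams.grab_frame(c); out.append(im[100:300,230:550,::-1])
cv2.imwrite("pics/p1.png",cv2.resize(np.vstack(out),None,fx=1.5,fy=1.5))
E
```

```text
6.6167 [ 0.5545 -0.1837  0.0262] [-0.7684 -0.2021  1.0383] [ 0.0251 -1.5334 -0.206 ] 0.03021862726061369
```

View pics/p1.png

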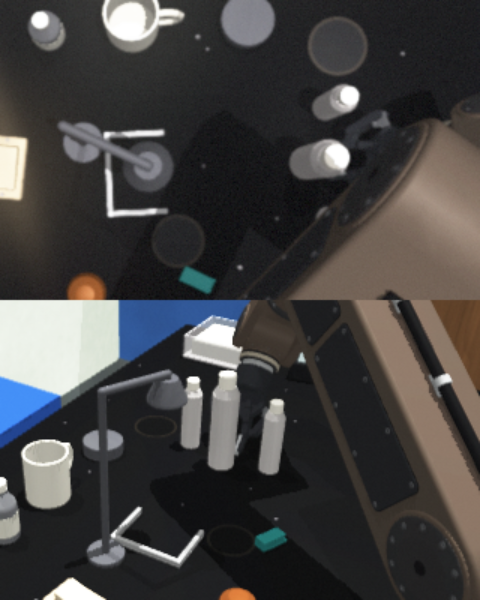

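The tin slid about 25 mm and stayed upright (cap now at about row 205, col 455), with the fingertips cradling it and the neighbours clear. I'll continue until it's nearly central.

```bash
python3 - <<'E'
from h import *
np.set_printoptions(precision=4,suppress=True)
tin=np.array([.554,-.170]);bay=np.array([.545,.0955]);d=(bay-tin)/np.linalg.norm(bay-tin)
P=lambda c,z:pose([*c,z],d,.8)[1]
robot.servo_line(P(bay-d*.035,.013)[0],feed=.045)
s=telemetry.state();print(s["t"],s["ee_pos"],s["wrist_force"],s["opening"])
out=[]
for c in("top","side"):
    im=cams.grab_frame(c); cv2.imwrite(f"pics/{c}2.png",im[:,:,::-1])
    out.append(im[140:280,230:430,::-1])
    print([(np.round(r["point"]),round(r["p"],2)) for r in spotter.search_frame(c,"tin")])
for z in(0,.19): print(px("side",[*bay,z]),px("top",[*bay,z]))
cv2.imwrite("pics/p2.png",cv2.resize(np.vstack(out),None,fx=2.1,fy=2.1,interpolation=cv2.INTER_CUBIC))
E
```

```text
11.9917 [0.5467 0.0469 0.0262] [ 0.5169 -2.2604 -0.0863] 0.02999952614032577
[(array([161., 459.]), 0.69), (array([212., 230.]), 0.46)]
[(array([195., 412.]), 0.85), (array([223., 342.]), 0.82)]
[255.2586 336.9202] [214.693  327.8416]
[189.736  338.9586] [211.9398 327.7887]
```

View pics/p2.png

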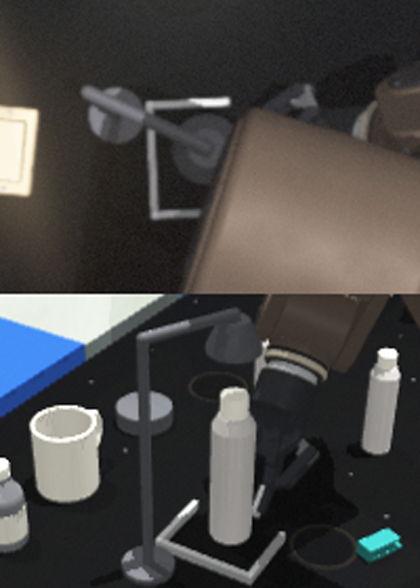

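The tin is upright inside the bay, about 10 mm short as planned (cap at about row 187, col 341 against a target of 189.7, 339). I'll finish the push, back off, move round the lamp and check with the clear top view.

```bash
python3 - <<'E'
from h import *
np.set_printoptions(precision=4,suppress=True)
tin=np.array([.554,-.170]);bay=np.array([.545,.0955]);d=(bay-tin)/np.linalg.norm(bay-tin)
P=lambda c,z:pose([*c,z],d,.8)[1]
robot.servo_line(P(bay-d*.0245,.013)[0],feed=.025)
robot.wait(.2)
robot.servo_line(P(bay-d*.11,.013)[0],feed=.1)
robot.servo_line(P(bay-d*.13,.18)[0],feed=.2)
robot.move_gripper(0.0)
# rocker geometry from the top crop
C=np.array([at("top",[180+y/5.5,210+x/5.5],.018)[:2] for x,y in((75,57),(210,65),(190,293),(50,280))])
cen=C.mean(0); ax=(C[0]+C[1]-C[2]-C[3]); print("housing",cen,np.linalg.norm(ax)/2,np.linalg.norm(C[0]-C[1])); ax/=np.linalg.norm(ax)
pad=cen+.02*ax; print("pad",pad,ax)
np.save("pad.npy",np.r_[pad,ax])
x=np.array([*ax,0]);z=np.array([0,0,-1.])
qs=[]
for sg in(1,-1):
    q=R.from_matrix(np.c_[sg*x,np.cross(z,sg*x),z]).as_quat();qs.append([q[3],*q[:3]])
for q in qs:
    print([solver.inverse_kinematics(p,q) for p in([.43,-.02,.35],[.43,.25,.35],[*pad,.15],[*pad,.05])])
s=telemetry.state();print(s["t"],s["joint_pos"],s["ee_pos"])
out=[]
for c in("top","side"):
    im=cams.grab_frame(c); cv2.imwrite(f"pics/{c}3.png",im[:,:,::-1])
    out.append(im[140:280,230:430,::-1])
cv2.imwrite("pics/p3.png",cv2.resize(np.vstack(out),None,fx=2.1,fy=2.1,interpolation=cv2.INTER_CUBIC))
E
```

```text
housing [0.5563 0.3065] 0.09257434371162032 0.0556221848349997
pad [0.5761 0.3043] [ 0.9937 -0.1119]
[array([-0.2002,  0.1034,  1.852 , -0.    ,  1.1862,  1.4827]), array([ 0.3937,  0.2113,  1.7171, -0.    ,  1.2132,  2.0766]), array([ 0.3846,  0.6336,  1.5883, -0.    ,  0.9196,  2.0675]), array([ 0.3846,  0.7632,  1.6465, -0.    ,  0.7319,  2.0675])]
[array([-0.2002,  0.1034,  1.852 , -0.    ,  1.1862, -1.6589]), array([ 0.3937,  0.2113,  1.7171, -0.    ,  1.2132, -1.0649]), array([ 0.3846,  0.6336,  1.5883, -0.    ,  0.9196, -1.0741]), array([ 0.3846,  0.7632,  1.6465, -0.    ,  0.7319, -1.0741])]
15.3583 [-0.4836  0.6052  1.7539  0.698   1.3249 -0.8866] [ 0.5498 -0.048   0.1929]
```

View pics/p3.png

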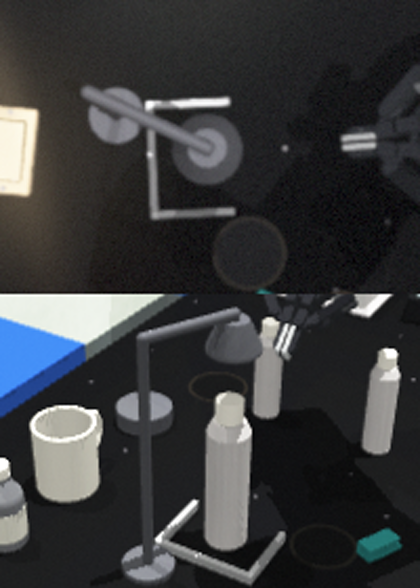

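The tin is hidden straight under the lamp shade in the top view. In the side view its cap is at about (188.6, 339), within about 3 mm of the target. Now the rocker.

```bash
python3 - <<'E'
from h import *
np.set_printoptions(precision=4,suppress=True)
v=np.load("pad.npy");ax=v[2:];pad=v[:2]+.003*ax
x=-np.array([*ax,0]);z=np.array([0,0,-1.])
q=R.from_matrix(np.c_[x,np.cross(z,x),z]).as_quat();q=[q[3],*q[:3]]
robot.move_to([.43,-.06,.35],q);robot.move_to([.43,.25,.35],q);robot.move_to([*pad,.15],q)
robot.servo_line([*pad,.042+.019],feed=.15)
robot.wait(.2);f0=np.array(telemetry.state()["wrist_force"])
for tip in np.arange(.038,.0225,-.001):
    robot.servo_line([*pad,tip+.019],feed=.03)
    s=telemetry.state();f=np.array(s["wrist_force"])-f0
    print(round(tip,4),round(s["ee_pos"][2]-.019,4),f)
    if f[2]>18: break
robot.wait(.4)
robot.servo_line([*pad,.15],feed=.15)
robot.move_to([.43,.25,.35],q)
print(telemetry.state()["t"])
out=[]
for c,a in(("top",(140,200)),("side",(200,200))):
    im=cams.grab_frame(c); out.append(im[a[0]:a[0]+140,a[1]:a[1]+200,::-1])
cv2.imwrite("pics/p4.png",cv2.resize(np.vstack(out),None,fx=2.1,fy=2.1,interpolation=cv2.INTER_CUBIC))
E
```

```text
0.038 0.0378 [-0.7269 -0.4114 -1.697 ]
0.037 0.0369 [-0.8556  0.0144 -0.2293]
0.036 0.0359 [-0.3545  0.5422 -0.2316]
0.035 0.0349 [-0.5792 -0.2112 -0.3075]
0.034 0.0339 [-0.4209 -1.3431 -0.246 ]
0.033 0.0331 [-0.2466 -1.0619  0.7445]
0.032 0.0321 [ 0.3566 -1.0121  1.5766]
0.031 0.031 [ 1.8171 -0.133   1.0165]
0.03 0.0299 [0.1567 0.0143 1.0024]
0.029 0.029 [ 0.9636 -0.7103  0.2714]
0.028 0.0281 [ 2.422  -1.6065  2.5355]
0.027 0.0273 [ 3.9012 -0.8469  4.5405]
0.026 0.0265 [ 4.1584 -1.2888  5.8661]
0.025 0.0263 [ 4.015 -2.743 13.547]
0.024 0.026 [ 1.6485 -4.5979 20.1086]
25.4667
```

View pics/p4.png

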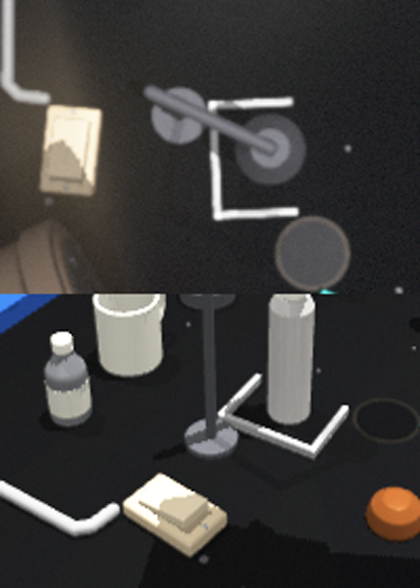

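The rocker hit its hard stop at about 26 mm (13 to 20 N) and now slopes the other way. The tin is still centred in the bay and the arm touches nothing.

```bash
python3 -c "
from h import *
print(robot.close_job())"
```

```text
the job is handed in; nothing more can be done
None
```

I slid the tin upright to the middle of the bay (within about 3 mm by camera), pressed the rocker down to its stop, and handed in the job with the arm clear; the hand-in returned no verdict.

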